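# Clamp the amethyst ball in its drilling vise

### The arm

A 7-joint arm with a two-finger parallel gripper is mounted at the origin on the work surface. World frame = base frame: x ahead of the robot, y to its left, z up, the work surface at z = 0. Lengths are in m, angles in rad, forces in N, time in s.
With the tool pointing down it reaches from about 0.4 to 0.85 m from the base axis. Payload 4.5 kg.
Tool frame: the origin (TCP) lies midway between the tips of the shut fingers; the grasp point (between the pads) lies 19 mm behind it; z points along the fingers, x is the direction in which the jaws open and shut, and the axes are right-handed (so a half turn about z gives the same grasp; the last joint's range is limited). The gripper opens to 88 mm and grips with 3 to 60 N. Pads are 18 mm wide; open, the fingers measure 123 mm over their backs; the gripper's body (75 mm by 187 mm) begins 45 mm behind the grasp point.
Start: joints at [-1.255, 0.689, -0.195, 1.565, 0.157, 0.902, -0.215], TCP at [0.174, 0.6, 0.239] pointing down, gripper open.
Joint ranges: [-3.01, 3.01], [-0.46, 2.08], [-1.47, 1.51], [0.13, 2.56], [-1, 4.14], [0.04, 2.09], [-2.66, 2.66]. Speed limits (rad/s): [2.57, 2.57, 3.14, 3.14, 3.14, 3.14, 3.14].

### API

Orientations are given as a unit quaternion [w, x, y, z].
In Python, from rig import bot, grab_frame, camera_model gives the robot as it stands.
- The arm moves only by the tool apply_moves, never from a script. Its argument "motion" is a list of rows, each a list of 7 numbers: the finger opening in mm, from 0 to 88.1, then the shift along the tool's x, y, z in mm, then the turn, a rotation vector about the tool's x, y, z in rad. In form: [[grip, dx, dy, dz, ax, ay, az], ...]. A call has 1 to 5 rows; each row shifts and turns the commanded pose from where the row before left it, along the tool's axes as they then stand; what a row does not reach is not made up. A row lasts 1/10 s, in which the tool goes at most 50 mm and 8.59 degrees, less where a joint would pass 70% of its speed; a pose out of reach is approached as far as the arm can. A call with a gripper value outside its range is refused whole. The fingers move at their own pace and stop on an object; "newtons" is the grip in N (left out, the last holds). Time passes only in rows, so rows that do not move let the fingers close. It gives the time, the measured TCP pose, the force and the opening at its end, in the units of the state.
- bot.get_obs(): the state, without advancing time (a new reading comes with each control period).
- grab_frame(name): name is "scene" or "top" or "wrist"; returns the picture (420x560x3 uint8, red, green, blue); there is no depth.
- camera_model(name): a dict with "K" (3x3 intrinsics, pixels), "extrinsics" (4x4, takes a point from world to camera coordinates); the wrist camera has in their place "hand_eye" (4x4, takes a point from camera to tool coordinates, whose origin is the TCP and whose axes are the tool frame's). Camera axes: x right, y up, looking along -z (the intrinsics and any distortion apply to the point x, -y, -z); pixel columns grow to the right and rows downward; lengths in m; the calibration is good to about 2 mm. A picture is of the moment at which its call begins: read the wrist's pose just before it. camera_model takes no time and is no camera call.
- bot.close_job(): hands the job in, once; it reports no verdict.
The state is a dict: "t": time; "qpos": joint angles; "dq": joint speeds; "effort": joint torques, N m; "ee_pos": TCP position; "tcp_rot": TCP orientation; "wrist_force": force on the tool from outside, world axes, zero at the start; "ft_torque": the same for the moment, N m; "grip_width": finger opening in m.
Only numpy, scipy, OpenCV 4.12 (cv2) and the standard library are available. Lean on these libraries where they do the work, as an engineer would, in place of code of your own. Each camera call takes 0.05 s, during which the arm holds its last target.

### The job

Two small drilling vises stand on the bead shop's bench, one with a purple amethyst ball lying between its open jaws, the other with a milky white ball. Wind the red crank grip of the purple ball's vise clockwise over the top (as seen from the robot) until its sprung pad has closed on the ball and holds it firmly squeezed against the fixed jaw, then let go. Leave the crank of the white ball's vise alone.

Things in the scene. Friction and masses are not known exactly. Their poses are not given: they have to be found in the camera images.
- vise_a: Grey vise with the purple ball, fixed to the bench, 200 (x) by 85 (y) by 94 mm high. Origin: centre of its underside, at bench height; x along the screw from crank to fixed jaw (roughly away from the robot), y left, z up. Fixed jaw (68 high): face at x = 65 mm. Crank axis: parallel to x through y = 0, z = 75 mm. Crank arm and hub at x = -131 to -113, nut plate (94 high) at -100 to -80 mm.
- crank_a (a joint): Crank angle A of that vise, rad; grip at vise y = 55 cos A, z = 75 + 55 sin A mm (0: level on the left, pi/2: up). Raising A, clockwise seen from the robot, drives jaw and pad 6.5 mm per rad to the fixed jaw. Starts at 0.15 to 0.7; at about 2.0 the ball meets both sides, then the pad's springs yield (1.5 N/mm); firm from 2.4; hard stop 2.9. Stays where left; 2 to 4 N at the grip.
- knob_a (a point): Centre of that crank's red grip: cylinder 18 mm in diameter, 50 mm long, parallel to the vise's x, centre at vise x = -162 mm, its inner end 6 mm from the crank arm's hub. Spins freely on its spindle: it can be pinched from above, across its axis, and carried over the upper half circle (radius 55 mm) without turning the gripper.
- pad_a: The black rubber-faced sprung pad, 80 mm wide and 40 mm high, on the moving jaw of the purple ball's vise, facing the fixed jaw. Its origin is 40 mm behind its rubber face (towards the crank) at bench height; axes as the vise's.
- amethyst: The purple amethyst ball, 40 mm in diameter, 90 g, loose in the 20 mm slot along the vise's bed, between the pad and the fixed jaw; origin at its centre, 57 mm above the bench.
- knob_b (a point): Centre of the red crank grip of the other, identical vise, with the white ball: must stay where it is.
Mind the look-alikes: they are no part of the job. Of the things like the amethyst, leave any that is brown; of the rest the larger one is meant.

How it is judged:
At the end, for the whole second after the job is handed in: The purple ball rests in its vise's slot (within 10 mm sideways and in height), within 5 mm of the fixed jaw, pressed by the pad with more than 3 N, crank released; the white ball's crank grip has moved under 15 mm (contact force between pad_a and amethyst above 3 N and x of amethyst in the frame of vise_a between 0.04 and 0.05 m and z of amethyst in the frame of vise_a between 0.047 and 0.068 m and y of amethyst in the frame of vise_a between -0.01 and 0.01 m and linear speed of amethyst below 0.02 m/s); the robot touches nothing.
It fails at once if the crank of the white ball's vise was moved by more than 15 mm (distance of knob_b from where it was at the start of the episode above 0.015 m).
It also fails if it takes over 38 s, if anything falls off the work surface, if the arm or the gripper's body presses on something with over 40 N, if the wrist force passes 120 N, or if a joint passes its speed limit or range.

## Working session

There is one attempt and no reset: what is moved stays moved. The work goes in short steps, Python scripts to look and compute and a tool call to move; the robot and the scene stay as the last step left them, time stands still between calls to the robot, and variables do not carry over. Pictures are saved under pics/ and viewed, and the job is handed in when it is done.

Besides the shell and the picture viewer there is one more tool, called as name([rows], argument=value, ...), one row to a line, values as JSON. apply_moves: Moves the arm, as the interface text tells. Its arguments: {"type":"object","properties":{"motion":{"type":"array","items":{"type":"array","items":{"type":"number"}}},"newtons":{"type":"number"}},"required":["motion"]}

```bash
mkdir -p pics; ls
python3 - <<'E'
from rig import bot, grab_frame, camera_model
import cv2,numpy as np
o=bot.get_obs();print({k:np.round(v,3).tolist() for k,v in o.items()})
for n in("scene","top","wrist"):
    cv2.imwrite(f"pics/{n}0.png",grab_frame(n)[:,:,::-1]);print(n,{k:np.round(v,4).tolist() if not isinstance(v,str) else v for k,v in camera_model(n).items()})
E
```

```text
pics
{'t': 0.0, 'qpos': [-1.255, 0.69, -0.195, 1.566, 0.157, 0.903, -0.215], 'dq': [0.0, 0.001, 0.001, 0.001, -0.0, 0.002, -0.0], 'effort': [-0.0, -52.757, -1.267, -15.343, -0.053, 0.007, 0.0], 'ee_pos': [0.174, 0.6, 0.238], 'tcp_rot': [0.001, 0.799, 0.601, -0.001], 'wrist_force': [0.104, 0.007, 0.8], 'ft_torque': [0.052, -0.05, -0.034], 'grip_width': 0.088}
scene {'K': [[381.3517, 0.0, 277.6849], [0.0, 381.3517, 214.7778], [0.0, 0.0, 1.0]], 'extrinsics': [[0.8376, 0.546, -0.0161, -0.502], [-0.4363, 0.6865, 0.5817, 0.2305], [0.3287, -0.4802, 0.8132, -1.0025], [0.0, 0.0, 0.0, 1.0]]}
top {'K': [[468.4448, 0.0, 275.5345], [0.0, 468.4448, 211.5123], [0.0, 0.0, 1.0]], 'extrinsics': [[-0.0011, -0.9996, -0.0285, 0.0046], [0.9865, -0.0057, 0.1638, -0.5841], [-0.1639, -0.0279, 0.9861, -1.1723], [0.0, 0.0, 0.0, 1.0]]}
wrist {'K': [[298.5101, 0.0, 284.9423], [0.0, 298.5101, 210.5337], [0.0, 0.0, 1.0]], 'hand_eye': [[1.0, 0.0006, -0.0004, 0.0001], [0.0004, -0.9608, -0.2772, -0.0712], [-0.0005, 0.2772, -0.9608, -0.1466], [0.0, 0.0, 0.0, 1.0]]}
```

View pics/scene0.png

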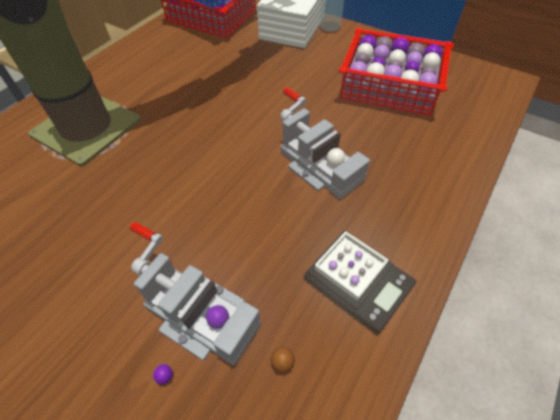

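View pics/top0.png

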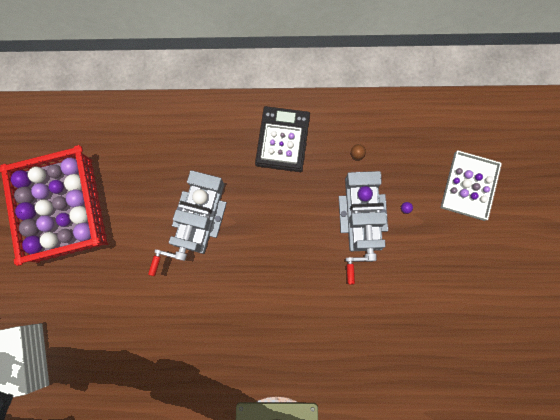

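View pics/wrist0.png

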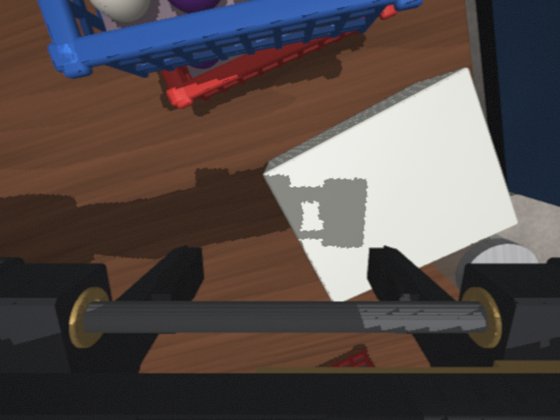

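The top view shows three amethyst-like balls: a purple one in the right vise (365,194), a smaller loose purple one (406,208) and a brown one (358,152). The one meant is at (365,194), since it is the larger non-brown ball and lies between the jaws. Its vise has the red grip at about (350,271). I'll confirm this in an enlarged crop.

Run:
```python
import cv2,numpy as np
a=cv2.imread("pics/top0.png")[135:295,325:425]
b=cv2.imread("pics/scene0.png")[215:395,120:300]
a=cv2.resize(a,None,fx=3.7,fy=3.7,interpolation=cv2.INTER_CUBIC)
b=cv2.resize(b,None,fx=2.4,fy=2.4,interpolation=cv2.INTER_CUBIC)
c=np.zeros((592,800,3),np.uint8);c[:a.shape[0],:a.shape[1]]=a;c[:b.shape[0],368:368+b.shape[1]]=b[:, :432]
cv2.imwrite("pics/crop0.png",c)
```

```text
(no output)
```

View pics/crop0.png

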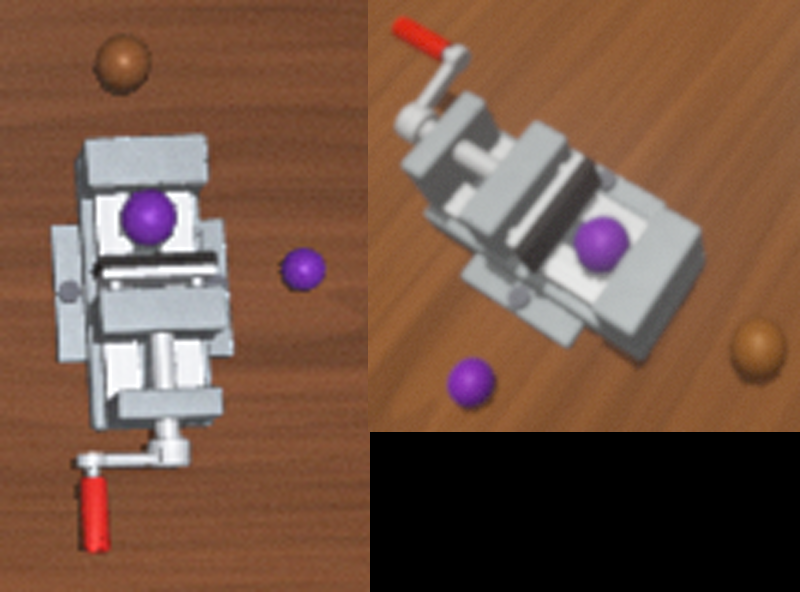

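```bash
cat > h.py <<'E'
import numpy as np,cv2
from rig import camera_model
def proj(n,P):
    m=camera_model(n);P=np.atleast_2d(P);c=P@m["extrinsics"][:3,:3].T+m["extrinsics"][:3,3]
    c=c*[1,-1,-1];q=c@np.array(m["K"]).T;return q[:,:2]/q[:,2:]
def vis(p,L):
    x,y,th=p[:3];L=np.atleast_2d(L);c,s=np.cos(th),np.sin(th)
    return np.c_[x+c*L[:,0]-s*L[:,1],y+s*L[:,0]+c*L[:,1],L[:,2]]
E
python3 - <<'E'
from h import *
from scipy.optimize import least_squares
for n in("top","scene"): print({k:np.shape(v) for k,v in camera_model(n).items()})
def cen(img,f,roi):
    h=cv2.cvtColor(img,cv2.COLOR_BGR2HSV).astype(int);m=f(h)
    k=np.zeros_like(m);k[roi[1]:roi[3],roi[0]:roi[2]]=1;m=m&k.astype(bool)
    ys,xs=np.nonzero(m);return np.array([xs.mean(),ys.mean()]),m.sum()
T=cv2.imread("pics/top0.png");S=cv2.imread("pics/scene0.png")
red=lambda h:((h[...,0]<5)|(h[...,0]>175))&(h[...,1]>190)&(h[...,2]>120)
pur=lambda h:(h[...,0]>125)&(h[...,0]<155)&(h[...,1]>110)
kt,n1=cen(T,red,(335,245,365,295));bt,n2=cen(T,pur,(345,175,390,208))
ks,n3=cen(S,red,(120,215,170,250));bs,n4=cen(S,pur,(195,295,240,340))
kt2,_=cen(T,red,(145,240,165,285));
print(kt,n1,bt,n2,ks,n3,bs,n4,kt2)
tp=lambda a,b:np.array([325+a/3.7-.4,135+b/3.7-.4]);sp=lambda a,b:np.array([120+(a-368)/2.4-.3,215+b/2.4-.3])
obs=[("top",(.065,0,.068),tp(148,185.5)),("top",(.1,0,.068),tp(146,140)),("top",(-.08,0,.094),tp(170,391.5)),("top",(-.1,0,.094),tp(171,416)),("scene",(-.09,0,.094),sp(445,133))]
def res(p):
    r=[]
    for n,L,o in obs:r.append(proj(n,vis(p,L))[0]-o)
    x,y,th,A,bx=p
    g=vis(p,(-.162,.055*np.cos(A),.075+.055*np.sin(A)));b=vis(p,(bx,0,.057))
    for n,P,o in(("top",g,kt),("scene",g,ks),("top",b,bt),("scene",b,bs)):r.append(proj(n,P)[0]-o)
    return np.concatenate(r)
s=least_squares(res,[.6,-.2,0,.4,.03])
print(s.x.round(4));print(s.fun.reshape(-1,2).round(1))
print("cov",np.sqrt(np.diag(np.linalg.inv(s.jac.T@s.jac))).round(4))
A=s.x[3];print("knob",vis(s.x,(-.162,.055*np.cos(A),.075+.055*np.sin(A))))
np.save("pose.npy",s.x)
# independent triangulation of knob
k=least_squares(lambda P:np.r_[proj("top",P)[0]-kt,proj("scene",P)[0]-ks],[.4,-.17,.1]);print("tri",k.x,k.fun)
E
```

```text
{'K': (3, 3), 'extrinsics': (4, 4)}
{'K': (3, 3), 'extrinsics': (4, 4)}
[350.22580645 273.02419355] 124 [364.69461078 193.20359281] 167 [141.18674699 230.25301205] 166 [216.50578035 315.95086705] 346 [153.52941176 266.03921569]
[ 0.5855 -0.2312  0.0354  0.2521  0.0434]
[[ 0.6 -0.4]
 [ 0.2 -1.3]
 [ 0.3 -1.1]
 [ 0.6  0.4]
 [-1.  -1.5]
 [ 0.8  0.7]
 [ 0.7 -0.3]
 [ 0.4  0.2]
 [ 0.6 -0.7]]
cov [0.001  0.0008 0.0079 0.0589 0.0018]
knob [[ 0.42173121 -0.18369705  0.08872153]]
tri [ 0.42212064 -0.18387951  0.0890814 ] [ 0.92297292  0.50444102  0.71761225 -0.25724364]
```

apply_moves([
  [88,-20,42,-4,0,0,0],
  [88,-20,42,-4,0,0,0],
  [88,-20,42,0,0,0,0],
  [88,-20,42,0,0,0,0],
  [88,-20,42,0,0,0,0],
])

```text
t: 0.65
ee_pos: [0.3488, 0.4444, 0.2466]
tcp_rot: [0.0, 0.799, 0.601, -0.0]
wrist_force: [0.7, 0.2, -0.3]
grip_width: 0.0878
```

apply_moves([
  [88,-20,42,0,0,0,0],
  [88,-20,42,0,0,0,0],
  [88,-20,42,0,0,0,0],
  [88,-46,13,0,0,0,0.14],
  [88,-44,19,0,0,0,0.14],
])

```text
t: 1.15
ee_pos: [0.4519, 0.2556, 0.2463]
tcp_rot: [-0.0, 0.877, 0.48, 0.0]
wrist_force: [-0.3, -0.3, -0.1]
grip_width: 0.0882
```

```bash
cat >> h.py <<'E'
def plan(target,yaw,n):
    from rig import bot
    o=bot.get_obs();q=o["tcp_rot"];y0=2*np.arctan2(q[2],q[1]);p=np.array(o["ee_pos"])
    dy=(yaw-y0+np.pi)%(2*np.pi)-np.pi
    if dy>0.5:dy-=2*np.pi
    d=(np.array(target)-p)/n;r=-dy/n
    print("yaw",y0,"pos",p.round(4))
    for i in range(n):
        a=y0+dy*i/n;c,s=np.cos(a),np.sin(a)
        print([round(v*1000,1) for v in(c*d[0]+s*d[1],s*d[0]-c*d[1],-d[2])],round(r,3))
E
python3 - <<'E'
from h import *
p=np.load("pose.npy");print(vis(p,(-.162,.055*np.cos(.25),.13)))
plan((.43,-.183,.2),p[2]-np.pi/2,18)
from rig import bot;print(np.round(bot.get_obs()["qpos"],2))
E
```

```text
[[ 0.42173017 -0.18366775  0.13      ]]
yaw 1.001941490269394 pos [0.4519 0.2556 0.2463]
[np.float64(-21.2), np.float64(12.1), np.float64(2.6)] 0.141
[np.float64(-19.3), np.float64(15.0), np.float64(2.6)] 0.141
[np.float64(-17.0), np.float64(17.5), np.float64(2.6)] 0.141
[np.float64(-14.4), np.float64(19.7), np.float64(2.6)] 0.141
[np.float64(-11.4), np.float64(21.5), np.float64(2.6)] 0.141
[np.float64(-8.3), np.float64(22.9), np.float64(2.6)] 0.141
[np.float64(-5.0), np.float64(23.9), np.float64(2.6)] 0.141
[np.float64(-1.6), np.float64(24.3), np.float64(2.6)] 0.141
[np.float64(1.8), np.float64(24.3), np.float64(2.6)] 0.141
[np.float64(5.2), np.float64(23.8), np.float64(2.6)] 0.141
[np.float64(8.5), np.float64(22.9), np.float64(2.6)] 0.141
[np.float64(11.7), np.float64(21.4), np.float64(2.6)] 0.141
[np.float64(14.6), np.float64(19.6), np.float64(2.6)] 0.141
[np.float64(17.2), np.float64(17.3), np.float64(2.6)] 0.141
[np.float64(19.4), np.float64(14.7), np.float64(2.6)] 0.141
[np.float64(21.3), np.float64(11.9), np.float64(2.6)] 0.141
[np.float64(22.8), np.float64(8.8), np.float64(2.6)] 0.141
[np.float64(23.8), np.float64(5.5), np.float64(2.6)] 0.141
[-0.5   0.54 -0.17  1.87  0.13  0.74  0.27]
```

apply_moves([
  [88,-21,12,0,0,0,0.141],
  [88,-19,15,0,0,0,0.141],
  [88,-17,17.5,0,0,0,0.141],
  [88,-14.5,19.5,0,0,0,0.141],
  [88,-11.5,21.5,0,0,0,0.141],
])

```text
t: 1.65
ee_pos: [0.4454, 0.1352, 0.2467]
tcp_rot: [-0.0, 0.989, 0.149, -0.0]
wrist_force: [-0.2, 0.9, -0.3]
grip_width: 0.0879
```

apply_moves([
  [88,-8.5,23,0,0,0,0.141],
  [88,-5,24,0,0,0,0.141],
  [88,-1.5,24.5,0,0,0,0.141],
  [88,2,24.5,0,0,0,0.141],
  [88,5,24,0,0,0,0.141],
])

```text
t: 2.15
ee_pos: [0.4401, 0.0127, 0.2467]
tcp_rot: [-0.0, 0.979, -0.202, -0.0]
wrist_force: [-0.1, -0.2, -0.6]
grip_width: 0.0878
```

apply_moves([
  [88,8.5,23,0,0,0,0.141],
  [88,11.5,21.5,0,0,0,0.141],
  [88,14.5,19.5,0,0,0,0.141],
  [88,17,17.5,0,0,0,0.141],
  [88,19.5,14.5,0,0,0,0.141],
])

```text
t: 2.65
ee_pos: [0.4344, -0.1089, 0.2466]
tcp_rot: [-0.0, 0.849, -0.528, -0.0]
wrist_force: [-0.4, -0.3, 0.2]
grip_width: 0.0877
```

apply_moves([
  [88,21,12,0,0,0,0.141],
  [88,23,9,0,0,0,0.141],
  [88,24,5.5,0,0,0,0.141],
  [88,0,0,0,0,0,0],
])

```text
t: 3.05
ee_pos: [0.4308, -0.185, 0.2469]
tcp_rot: [0.001, 0.719, -0.695, 0.001]
wrist_force: [0.8, 0.2, 0.2]
grip_width: 0.0883
```

Run:
```python
from h import *
from rig import bot,grab_frame
o=bot.get_obs();p=np.load("pose.npy");plan((.422,-.184,.07),p[2]-np.pi/2,4);print(np.round(o["qpos"],2),o["tcp_rot"],o["t"])
cv2.imwrite("pics/w1.png",grab_frame("wrist")[:,:,::-1])
```

```text
yaw -1.5360189206303363 pos [ 0.4308 -0.185   0.2469]
[np.float64(-0.3), np.float64(2.2), np.float64(44.2)] -0.0
[np.float64(-0.3), np.float64(2.2), np.float64(44.2)] -0.0
[np.float64(-0.3), np.float64(2.2), np.float64(44.2)] -0.0
[np.float64(-0.3), np.float64(2.2), np.float64(44.2)] -0.0
[-0.04  0.53  0.54  2.03 -0.42  0.68 -0.76] [ 0.0008759   0.71929412 -0.69470404  0.00122565] 3.05
```

View pics/w1.png

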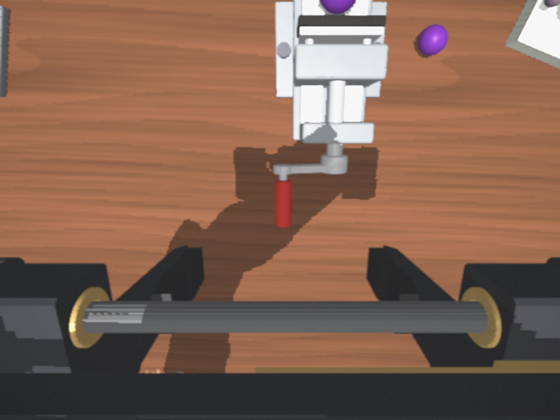

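```bash
cat >> h.py <<'E'
def wproj(o,P):
    from scipy.spatial.transform import Rotation as R
    m=camera_model("wrist");w,x,y,z=o["tcp_rot"];Rt=R.from_quat([x,y,z,w]).as_matrix()
    P=(np.atleast_2d(P)-o["ee_pos"])@Rt
    H=np.array(m["hand_eye"]);c=(P-H[:3,3])@H[:3,:3]*[1,-1,-1];q=c@np.array(m["K"]).T;return q[:,:2]/q[:,2:]
E
python3 - <<'E'
from h import *
from rig import bot
o=bot.get_obs();p=np.load("pose.npy");A=p[3]
print(wproj(o,vis(p,[(-.187,.055*np.cos(A),.075+.055*np.sin(A)),(-.137,.055*np.cos(A),.075+.055*np.sin(A)),(-.131,0,.075),(-.1,0,.094),(-.08,0,.094)])).round(1))
E
```

```text
[[285.5 226.3]
 [285.7 180.5]
 [335.4 172.8]
 [340.2 144.4]
 [341.4 123.1]]
```

The wrist view shows the red grip at (283,179)-(284,227), within 2 px of the prediction. The hub and nut plate also agree, so I'm going down.

apply_moves([
  [88,-1,6,40,0,0,0],
  [88,-1,6,40,0,0,0],
  [88,0,0,40,0,0,0],
  [60,0,0,37,0,0,0],
  [60,0,0,20,0,0,0],
])

```text
t: 3.6
ee_pos: [0.4183, -0.1778, 0.0674]
tcp_rot: [-0.0, 0.723, -0.691, -0.002]
wrist_force: [1.0, 0.6, 0.4]
grip_width: 0.0743
```

apply_moves([
  [40,0,0,0,0,0,0],
  [25,0,0,0,0,0,0],
  [10,0,0,0,0,0,0],
  [10,0,0,0,0,0,0],
  [10,0,0,0,0,0,0],
], newtons=25)

```text
t: 4.1
ee_pos: [0.4196, -0.18, 0.0706]
tcp_rot: [-0.0, 0.722, -0.692, 0.001]
wrist_force: [-0.3, 0.7, 0.2]
grip_width: 0.0341
```

Run:
```python
from rig import bot,grab_frame
import cv2
cv2.imwrite("pics/w2.png",grab_frame("wrist")[:,:,::-1]);o=bot.get_obs();print(o["ee_pos"],o["grip_width"],o["wrist_force"])
```

```text
[ 0.41953878 -0.18004566  0.07042499] 0.030043239579548 [-0.36384752  1.06570792 -0.38268084]
```

View pics/w2.png

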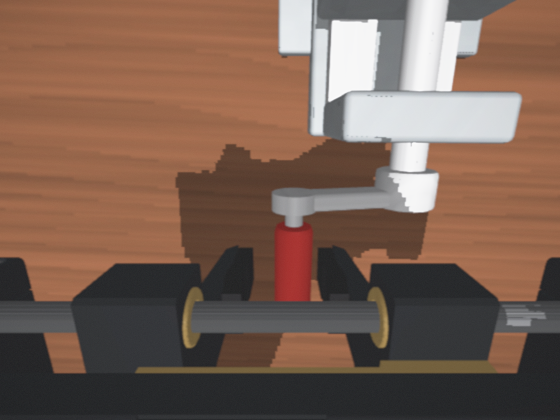

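The fingers straddle the red grip at (293,260), which sits about 2 mm right of the finger centre. I'll nudge across and close.

apply_moves([
  [10,2.5,0,0,0,0,0],
  [10,0,0,0,0,0,0],
  [10,0,0,0,0,0,0],
  [10,0,0,0,0,0,0],
  [10,0,0,0,0,0,0],
], newtons=25)

```text
t: 4.65
ee_pos: [0.4195, -0.1836, 0.0698]
tcp_rot: [0.0, 0.721, -0.693, 0.001]
wrist_force: [-0.5, -3.9, 0.6]
grip_width: 0.0167
```

Run:
```python
import numpy as np
A=.255+.1225*np.arange(21)
for a,b in zip(A,A[1:]):print(round(b,3),round(-55*(np.cos(b)-np.cos(a)),1),round(-55*(np.sin(b)-np.sin(a)),1))
```

```text
0.378 2.1 -6.4
0.5 2.9 -6.1
0.622 3.6 -5.7
0.745 4.3 -5.2
0.868 4.9 -4.7
0.99 5.4 -4.0
1.112 5.8 -3.3
1.235 6.2 -2.6
1.358 6.5 -1.8
1.48 6.7 -1.0
1.602 6.7 -0.2
1.725 6.7 0.6
1.848 6.6 1.4
1.97 6.4 2.2
2.092 6.0 3.0
2.215 5.6 3.7
2.338 5.1 4.4
2.46 4.6 5.0
2.582 3.9 5.5
2.705 3.2 5.9
```

apply_moves([
  [10,2.1,0,-6.4,0,0,0],
  [10,2.9,0,-6.1,0,0,0],
  [10,3.6,0,-5.7,0,0,0],
  [10,4.3,0,-5.2,0,0,0],
  [10,4.9,0,-4.7,0,0,0],
])

```text
t: 5.15
ee_pos: [0.4199, -0.1997, 0.0982]
tcp_rot: [-0.0, 0.722, -0.692, -0.001]
wrist_force: [2.3, -0.7, -5.7]
grip_width: 0.0169
```

apply_moves([
  [10,5.4,0,-4.0,0,0,0],
  [10,5.8,0,-3.3,0,0,0],
  [10,6.2,0,-2.6,0,0,0],
  [10,6.5,0,-1.8,0,0,0],
  [10,6.7,0,-1.0,0,0,0],
])

```text
t: 5.65
ee_pos: [0.4204, -0.2289, 0.1116]
tcp_rot: [-0.001, 0.722, -0.692, -0.002]
wrist_force: [-1.5, 6.0, 17.0]
grip_width: 0.0171
```

apply_moves([
  [10,6.7,0,-0.2,0,0,0],
  [10,6.7,0,0.6,0,0,0],
  [10,6.6,0,1.4,0,0,0],
  [10,6.4,0,2.2,0,0,0],
  [10,0,0,0,0,0,0],
])

```text
t: 6.15
ee_pos: [0.4219, -0.2605, 0.1076]
tcp_rot: [0.001, 0.721, -0.693, 0.002]
wrist_force: [-0.9, -3.3, 5.4]
grip_width: 0.0169
```

Run:
```python
from rig import bot,grab_frame
import cv2,numpy as np
w=grab_frame("wrist")[:,:,::-1];t=grab_frame("top")[:,:,::-1]
t=cv2.resize(t[130:300,310:430],None,fx=2,fy=2);c=np.zeros((420,800,3),np.uint8);c[:,:560]=w;c[:340,560:]=t
cv2.imwrite("pics/w3.png",c);o=bot.get_obs();print(o["ee_pos"],o["grip_width"],o["wrist_force"])
```

```text
[ 0.42191277 -0.26050887  0.10759505] 0.01679625474239063 [-1.16619982 -2.54347337  5.70456684]
```

View pics/w3.png

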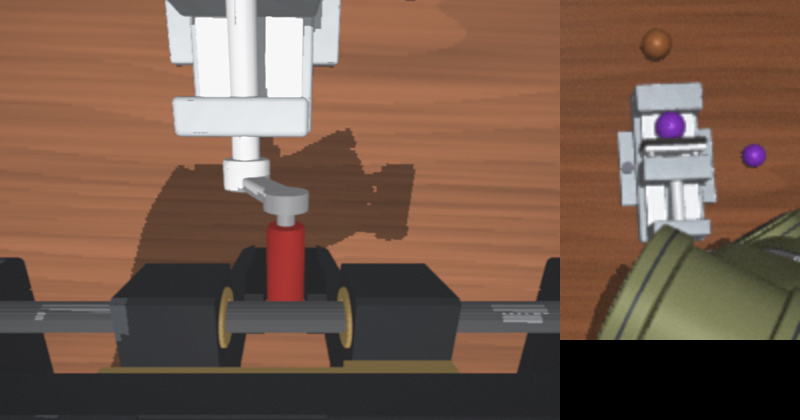

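The grip (285,262) is still held between the fingers past the top. In the top view the pad is just reaching the ball. I'll carry on slowly.

apply_moves([
  [10,6.0,0,3.0,0,0,0],
  [10,5.6,0,3.7,0,0,0],
  [10,5.1,0,4.4,0,0,0],
  [10,4.6,0,5.0,0,0,0],
  [10,3.9,0,5.5,0,0,0],
])

```text
t: 6.75
ee_pos: [0.4228, -0.2848, 0.0857]
tcp_rot: [0.001, 0.721, -0.693, 0.001]
wrist_force: [-0.4, -1.0, 4.4]
grip_width: 0.0169
```

apply_moves([
  [10,3.2,0,5.9,0,0,0],
  [10,0,0,0,0,0,0],
  [10,0,0,0,0,0,0],
])

```text
t: 7.05
ee_pos: [0.4229, -0.288, 0.0791]
tcp_rot: [0.001, 0.721, -0.693, 0.001]
wrist_force: [-1.2, -5.8, 1.0]
grip_width: 0.017
```

apply_moves([
  [50,0,0,0,0,0,0],
  [50,0,0,0,0,0,0],
  [50,0,0,0,0,0,0],
  [50,0,0,0,0,0,0],
])

```text
t: 7.45
ee_pos: [0.4234, -0.2848, 0.0788]
tcp_rot: [-0.0, 0.722, -0.692, -0.001]
wrist_force: [-0.1, -0.2, 0.3]
grip_width: 0.0466
```

apply_moves([
  [50,0,0,-15,0,0,0],
  [50,0,0,-30,0,0,0],
  [50,0,0,-40,0,0,0],
  [50,0,10,-40,0,0,0],
  [50,0,0,0,0,0,0],
])

```text
t: 7.95
ee_pos: [0.4142, -0.2878, 0.208]
tcp_rot: [-0.001, 0.721, -0.693, 0.004]
wrist_force: [0.7, -0.7, -0.4]
grip_width: 0.0499
```

Run:
```python
from rig import bot,grab_frame
import cv2,numpy as np
o=bot.get_obs();np.save("o4.npy",o,allow_pickle=True);print(o["ee_pos"],o["grip_width"],o["wrist_force"])
w=grab_frame("wrist")[:,:,::-1];t=grab_frame("top")[:,:,::-1];s=grab_frame("scene")[:,:,::-1]
for n,i in zip("wts",(w,t,s)):cv2.imwrite(f"pics/{n}4.png",i)
t=cv2.resize(t[130:300,310:430],None,fx=2,fy=2)
s=cv2.resize(s[215:375,120:270],None,fx=1.6,fy=1.6);c=np.zeros((600,800,3),np.uint8);c[:420,:560]=w;c[:340,560:]=t;c[340:340+s.shape[0],560:]=s
cv2.imwrite("pics/all4.png",c)
```

```text
[ 0.41419273 -0.2878285   0.20803158] 0.04989943873280159 [ 0.67885959 -0.653988   -0.42368811]
```

View pics/all4.png

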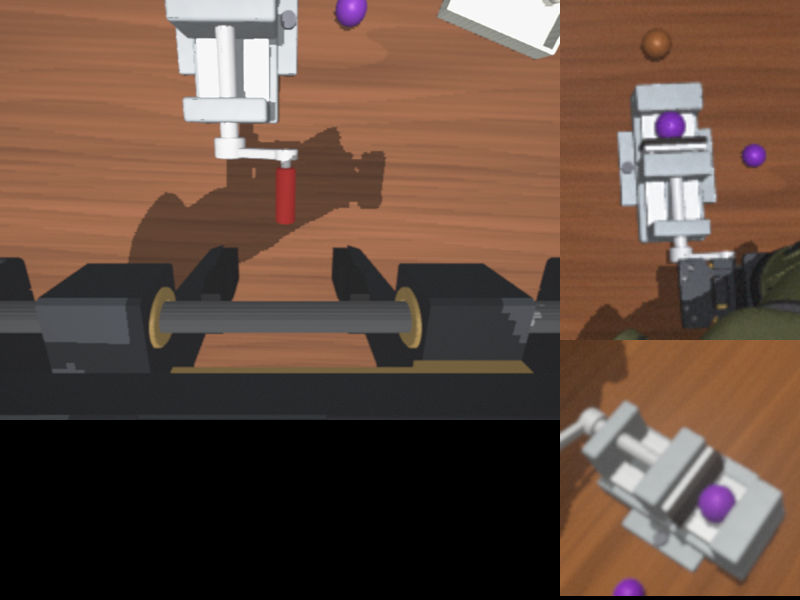

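Run:
```python
from h import *
o=np.load("o4.npy",allow_pickle=True).item();p=np.load("pose.npy");p[1]+=.0008
for A in(2.3,2.4,2.5,2.6,2.7,2.8):
    L=[(x,.055*np.cos(A),.075+.055*np.sin(A)) for x in(-.187,-.137)]
    print(A,wproj(o,vis(p,L+[(-.131,0,.075),(-.1,0,.094)])).round(1).tolist())
def cen(img,roi):
    h=cv2.cvtColor(img,cv2.COLOR_BGR2HSV).astype(int);m=(h[...,0]>125)&(h[...,0]<155)&(h[...,1]>110);k=m*0
    k[roi[1]:roi[3],roi[0]:roi[2]]=1;ys,xs=np.nonzero(m*k);return xs.mean(),ys.mean()
for f in("0","4"):print(cen(cv2.imread(f"pics/top{f}.png" if f=="0" else "pics/t4.png"),(345,175,390,208)),cen(cv2.imread(f"pics/scene0.png" if f=="0" else "pics/s4.png"),(195,295,240,340)))
for bx in(.043,.045):print("ball pred",proj("top",vis(p,(bx,0,.057))),proj("scene",vis(p,(bx,0,.057))))
t=cv2.imread("pics/t4.png");s=cv2.imread("pics/s4.png")
for im,n,ox,oy,w,h,f in((t,"top",335,165,60,60,6),(s,"scene",185,270,80,80,5)):
    c=cv2.resize(im[oy:oy+h,ox:ox+w],None,fx=f,fy=f,interpolation=cv2.INTER_CUBIC)
    for z in(.077,):
        q=(proj(n,vis(p,[(.025,-.04,z),(.025,.04,z)]))-[ox-.5,oy-.5])*f
        cv2.line(c,*[tuple(int(v) for v in a) for a in q],(0,255,0),1)
    globals()[n]=c
o2=np.zeros((400,800,3),np.uint8);o2[:360,:360]=top;o2[:400,380:780]=scene;cv2.imwrite("pics/chk.png",o2)
```

```text
2.3 [[267.2, 229.8], [266.5, 170.9], [229.4, 157.9], [223.7, 122.9]]
2.4 [[272.0, 228.3], [271.6, 170.2], [229.4, 157.9], [223.7, 122.9]]
2.5 [[276.2, 226.7], [276.0, 169.5], [229.4, 157.9], [223.7, 122.9]]
2.6 [[279.8, 225.1], [279.8, 168.8], [229.4, 157.9], [223.7, 122.9]]
2.7 [[282.7, 223.4], [282.9, 168.0], [229.4, 157.9], [223.7, 122.9]]
2.8 [[285.0, 221.7], [285.3, 167.2], [229.4, 157.9], [223.7, 122.9]]
(np.float64(364.6946107784431), np.float64(193.20359281437126)) (np.float64(216.5057803468208), np.float64(315.9508670520231))
(np.float64(364.5987261146497), np.float64(192.25477707006368)) (np.float64(216.83286908077994), np.float64(315.966573816156))
ball pred [[364.78246515 193.53736939]] [[217.17808058 314.71903672]]
ball pred [[364.730042   192.78097882]] [[218.14126735 315.30785546]]
```

View pics/chk.png

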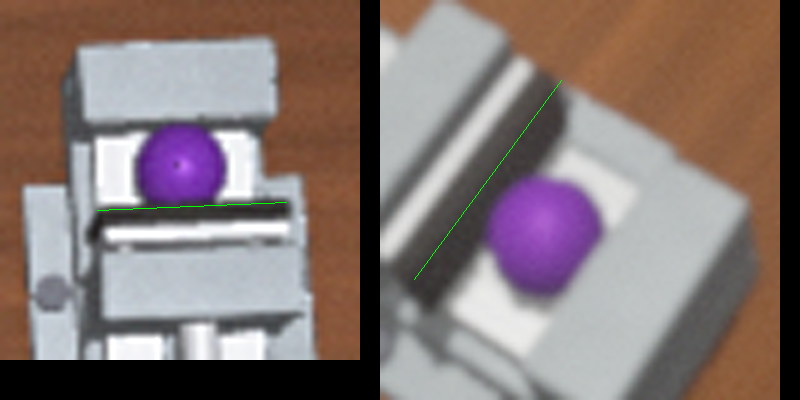

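Run:
```python
import cv2,numpy as np
for f in("top0","t4"):
    h=cv2.cvtColor(cv2.imread(f"pics/{f}.png"),cv2.COLOR_BGR2HSV).astype(int)
    m=((h[...,0]<5)|(h[...,0]>175))&(h[...,1]>190)&(h[...,2]>120);ys,xs=np.nonzero(m[240:285,145:165]);print(xs.mean()+145,ys.mean()+240,len(xs))
from rig import bot
o=bot.get_obs();print(o["t"],np.abs(o["dq"]).max(),o["wrist_force"]);bot.close_job()
```

```text
153.52941176470588 266.03921568627453 102
153.59803921568627 265.8921568627451 102
8.1 0.02462317205101583 [ 0.27930944  0.15161951 -0.74728976]
the job is handed in; nothing more can be done
```

I wound the purple ball's vise closed and handed the job in at about 8 s of the 38 s allowed. I pinched its red grip from above, carried it clockwise over the top from A ≈ 0.25 to about 2.7, let go and lifted clear.

What the last checks showed:
- **Crank:** with the grip released, the wrist image puts it at A ≈ 2.7–2.8, past the 2.4 needed and just short of the 2.9 hard stop.
- **Pad:** in the top view its face lies on the line predicted for contact with the ball.
- **Ball:** it is in the slot, about 1 px nearer the fixed jaw than at the start. The top view puts it near x = 45–46 mm. The scene view suggests about 43 mm, but that view was already about 1 px off in the fit.
- **White ball's crank:** its grip moved by less than 0.2 px in the top view.
- **Robot:** it was clear of everything, with wrist force below 1 N.

I could not measure the pad's force directly. From the spring rate and crank angle it should be about 7 N, against the 3 N required.

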